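Uncover the measuring port of the white bench spectrophotometer

ROBOT

A 7-joint arm with a two-finger parallel gripper is mounted at the origin on the work surface. World frame = base frame: x ahead of the robot, y to its left, z up, the work surface at z = 0. Lengths are in m, angles in rad, forces in N, time in s.
With the tool pointing down it reaches from about 0.425 to 0.925 m from the base axis. Payload 6.8 kg.
Tool frame: the origin (TCP) lies midway between the tips of the shut fingers; the grasp point (between the pads) lies 19 mm behind it (manip.tcp_to_grasp is the distance from the TCP to the grasp point, in m); z points along the fingers, y is the line along which they close (so a half turn about z gives the same grasp; the last joint's range is limited). The gripper opens to 88 mm and grips with 3 to 60 N. Pads are 20 mm wide; open, the fingers measure 115 mm over their backs; the gripper's body (75 mm by 178 mm) begins 61 mm behind the grasp point.
Start: joints at [-1.358, 0.477, 0.022, 1.555, -0.011, 1.109, -0.083], TCP at [0.213, 0.641, 0.223] pointing down, gripper open.
Joint ranges: [-2.96, 2.96], [-0.34, 2.1], [-1.41, 1.46], [0.24, 2.44], [-1.37, 4.51], [0.17, 1.92], [-2.96, 2.96]. Speed limits (rad/s): [2.39, 2.39, 3.14, 3.14, 3.14, 3.14, 3.14].

INTERFACE

Orientations are given as a unit quaternion [x, y, z, w].
In Python, from station import sensors, eyes, manip, nets gives the robot as it stands.
- The arm moves only by the shell command python3 -m jog 'ROWS' [FORCE]. ROWS is JSON, a list of rows, each an object of numbers: "wx", "wy", "wz": the turn, a rotation vector about the tool's x, y, z in rad; "x", "y", "z": the shift along the tool's x, y, z in m; "fingers": the closure in counts, from 0 (fully open) to 255 (shut). In form: [{"wx": .., "wy": .., "wz": .., "x": .., "y": .., "z": .., "fingers": ..}, ...]. A call has 1 to 8 rows; each row shifts and turns the commanded pose from where the row before left it, along the tool's axes as they then stand; what a row does not reach is not made up. A row lasts 1/8 s, in which the tool goes at most 62.5 mm and 10.7 degrees, less where a joint would pass 70% of its speed; a pose out of reach is approached as far as the arm can. A call with a gripper value outside its range is refused whole. The fingers move at their own pace and stop on an object; FORCE is the grip in N (left out, the last holds). Time passes only in rows, so rows that do not move let the fingers close. It gives the time, the measured TCP pose, the force, the opening and the grip force at its end, in the units of the state.
- sensors.sense(): the state, without advancing time (a new reading comes with each control period).
- eyes.camera(name): name is "scene" or "side" or "wrist"; returns a dict with "pixels" (480x640x3 uint8, red, green, blue), "depth" (480x640 float32, m along the optical axis (not along the pixel's ray), 0 where there is no reading), "fx", "fy", "cx", "cy" (pixels), "position" and "rotation" of the camera in the world. Camera axes: x right, y down, z forward; pixel columns grow to the right and rows downward; lengths in m; the calibration is good to about 2 mm. A picture is of the moment at which its call begins.
- manip.finish_job(): hands the job in; it is judged then, once.
Trained networks look in a picture, given as the dict that the camera call returned (one of the last four; its "shot" number tells which), for a name from the list of things; names that differ only in an ending like _2 or _b are one class to them, and where a whole thing is asked for, a point or a joint stands for the part that bears it (a point fixed in the world has none). Each returns a list of dicts, best first, with "conf" (0 to 1); they miss things now and then, are a little off and sometimes report something else, mostly with a low value. They report only what shows in the picture. A call takes as long as a camera call.
- nets.search_frame(picture, target): "point" ([x, y, z] in m, in world coordinates, good to about 4 mm: the middle of the surface that is visible of it).
The state is a dict: "clock": time; "qpos": joint angles; "qvel": joint speeds; "joint_efforts": joint torques, N m; "eef_pos": TCP position; "ee_rot": TCP orientation; "contact_force": force on the tool from outside, world axes, zero at the start; "ft_torque": the same for the moment, N m; "opening": finger opening in m; "grip_force": force on a finger pad.
Only numpy, scipy, OpenCV 4.12 (cv2) and the standard library are available. Lean on these libraries where they do the work, as an engineer would, in place of code of your own. Each camera call takes 0.05 s, during which the arm holds its last target. There are 200 camera calls.

TASK

On the white spectrophotometer, swing the flat black port cover sideways on its pivot screw, anticlockwise seen from above, about a quarter turn so that it is well clear of the measuring port, and let go of it. Leave the cover of the blue gloss meter shut.

Things in the scene. Friction and masses are not known exactly. Their poses are not given: they have to be found in the camera images.
- spectro_cover (a joint): Angle (rad) of the flat black cover on the white instrument: 0 = shut over the port, starts 0 to 0.2, grows anticlockwise seen from above, hard stop at 1.75. Friction pivot, no spring: about 2 N sideways at the post moves it and it stays where left. Cover: 5 mm thick, upper face 116.5 mm above the table; arm 22 mm wide, then a disc of radius 27 mm centred 50 mm from the pivot.
- spectro_post (a point): Centre of the top of the yellow upright finger post (cylinder, diameter 14 mm, 30 mm tall: the cover plate lies 30 mm below this point). It stands on the cover's disc and swings with it on a circle of radius 68 mm about the pivot. z is up; y points from pivot to post.
- spectro_pivot (a point): Top centre of the steel pivot screw (diameter 14 mm, head 4 mm above the plate), the vertical axis of the white instrument's cover. That instrument is a fixed white box 200 x 170 x 110 mm high, nothing on its flat top rising above the cover; its round dark port, diameter 30 mm, lies 50 mm from the pivot, under the shut cover's disc.
- glossmeter_cover (a joint): Angle (rad) of the cover on the gloss meter, a fixed blue box standing beside the white one: 0 = shut, starts 0 to 0.1, grows anticlockwise. Same box size, same black cover and yellow post; only the box is blue. Which of the two stands on the left varies. Leave this one shut.

How it is judged:
By the outcome, as a careful person would: the job done as asked, in the order asked, and still so for the second after the job is handed in, with the robot touching nothing.
It also fails if it takes over 32 s, if anything falls off the work surface, if the arm or the gripper's body presses on something with over 40 N, if the wrist force passes 120 N, or if a joint passes its speed limit or range.

## Working session

There is one attempt and no reset: what is moved stays moved. The work goes in short steps, Python scripts to look and compute and a shell command to move; the robot and the scene stay as the last step left them, time stands still between calls to the robot, and variables do not carry over. Pictures are saved under pics/ and viewed, at most 10 in all, crops included, and the job is handed in when it is done.

```bash
mkdir -p pics; python3 - <<'E'
from station import sensors, eyes, nets
import cv2
s=sensors.sense(); print(s['clock'],s['eef_pos'],s['ee_rot'],s['opening'])
p=eyes.camera("scene"); cv2.imwrite("pics/a.png",p["pixels"][:,:,::-1])
for n in ["spectro_post","spectro_pivot","spectro_cover","glossmeter_cover"]:
    for r in nets.search_frame(p,n)[:4]: print(n,r)
E
```

```text
0.0 [0.21264142 0.64000958 0.22171495] [ 1.59659268e-01  9.87171782e-01 -8.85522894e-04 -8.39616757e-05] 0.08772914641559505
spectro_post {'point': [0.5405, -0.1774, 0.1153], 'conf': 0.87}
spectro_pivot {'point': [0.5406, -0.1805, 0.1135], 'conf': 0.91}
spectro_cover {'point': [0.5353, -0.1792, 0.1185], 'conf': 0.81}
glossmeter_cover {'point': [0.6364, 0.2225, 0.113], 'conf': 0.81}
```

View pics/a.png

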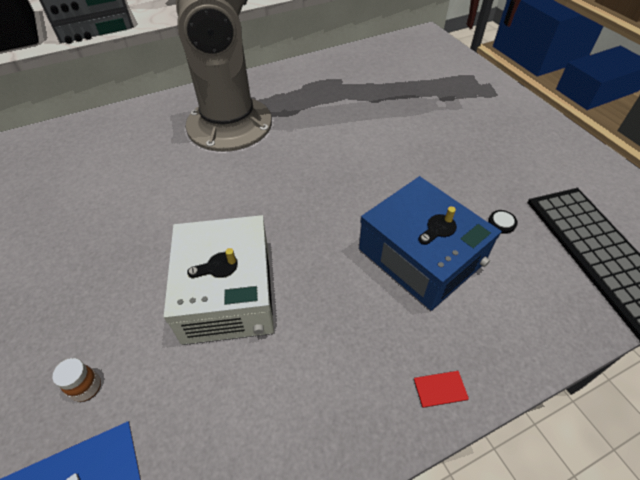

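The white box is at lower left: pivot screw around (193,271), yellow post top around (230,252). The blue box is at right. Now I'll measure both points from the depth.

```bash
cat > h.py <<'E'
import numpy as np, cv2
def cloud(p):
    v,u=np.mgrid[0:480,0:640]; d=p["depth"]
    c=np.stack([(u-p["cx"])/p["fx"]*d,(v-p["cy"])/p["fy"]*d,d],-1)
    R=np.array(p["rotation"]); 
    return c@R.T+np.array(p["position"])
def look(p):
    w=cloud(p); hsv=cv2.cvtColor(p["pixels"],cv2.COLOR_RGB2HSV)
    h,s,v=[hsv[...,i].astype(int) for i in range(3)]; ok=p["depth"]>0
    y=ok&(h>15)&(h<35)&(s>120)&(v>80)&(w[...,2]>.118)&(w[...,2]<.16)
    n,l,st,c=cv2.connectedComponentsWithStats(y.astype(np.uint8))
    for i in range(1,n):
        if st[i,4]>8:
            q=w[l==i]; print("yellow",c[i].round(),st[i,4],"mid",((q.min(0)+q.max(0))/2).round(4),"max",q.max(0).round(4),"min",q.min(0).round(4))
    b=ok&(v<70)&(w[...,2]>.113)&(w[...,2]<.1225)&(s<140)
    n,l,st,c=cv2.connectedComponentsWithStats(b.astype(np.uint8))
    for i in range(1,n):
        if st[i,4]>60:
            q=w[l==i]; print("black",c[i].round(),st[i,4],"min",q.min(0).round(4),"max",q.max(0).round(4))
    return w
E
python3 - <<'E'
from station import eyes
from h import *
for c in ["scene","side"]:
    p=eyes.camera(c); w=look(p)
    if c=="scene": print(w[271,193],w[252,230],w[271,210])
    cv2.imwrite(f"pics/b_{c}.png",p["pixels"][:,:,::-1])
E
```

```text
Traceback (most recent call last):
  File "h.py", line 8, in look
    w=cloud(p); hsv=cv2.cvtColor(p["pixels"],cv2.COLOR_RGB2HSV)
  File "h.py", line 6, in cloud
    return c@R.T+np.array(p["position"])
           ~^~~~
ValueError: matmul: Input operand 1 has a mismatch in its core dimension 0, with gufunc signature (n?,k),(k,m?)->(n?,m?) (size 4 is different from 3)
```

Rotation is a quaternion.

```bash
sed -i 's/R=np.array(p\["rotation"\]); /from scipy.spatial.transform import Rotation as Ro; R=Ro.from_quat(p["rotation"]).as_matrix()/' h.py
python3 - <<'E'
from station import eyes
from h import *
for c in ["scene","side"]:
    p=eyes.camera(c); print(c); w=look(p)
    if c=="scene": print(w[271,193],w[252,230],w[271,210])
    cv2.imwrite(f"pics/b_{c}.png",p["pixels"][:,:,::-1])
E
```

```text
scene
yellow [450. 214.] 92 mid [0.627  0.2396 0.1327] max [0.6337 0.2457 0.1473] min [0.6204 0.2335 0.118 ]
yellow [230. 256.] 95 mid [ 0.5396 -0.1568  0.133 ] max [ 0.5455 -0.1508  0.1476] min [ 0.5337 -0.1628  0.1183]
black [15. 19.] 121 min [-0.7769 -0.5073  0.1131] max [-0.617  -0.4269  0.1224]
black [85. 10.] 247 min [-0.6161 -0.3702  0.113 ] max [-0.5973 -0.1341  0.1225]
black [237.  95.] 86 min [ 0.0303 -0.0148  0.113 ] max [0.0707 0.0588 0.1225]
black [438. 228.] 549 min [0.6058 0.1648 0.1131] max [0.6576 0.25   0.1187]
black [216. 267.] 634 min [ 0.5094 -0.2327  0.113 ] max [ 0.5628 -0.1488  0.1187]
[ 0.53261688 -0.2231469   0.12126843] [ 0.54239876 -0.15546604  0.1472568 ] [ 0.54148635 -0.1968398   0.11591364]
side
yellow [381. 210.] 63 mid [ 0.536  -0.154   0.1337] max [ 0.542  -0.1467  0.1478] min [ 0.53   -0.1614  0.1195]
yellow [203. 346.] 59 mid [0.626  0.2426 0.1443] max [0.6325 0.2492 0.1474] min [0.6194 0.2361 0.1412]
black [389. 209.] 463 min [ 0.5075 -0.2295  0.1131] max [ 0.5595 -0.1451  0.1202]
black [214. 340.] 849 min [0.6036 0.1668 0.113 ] max [0.6569 0.252  0.1225]
black [620. 447.] 233 min [ 0.0186 -0.0198  0.1131] max [0.0686 0.0667 0.1225]
```

View pics/b_side.png

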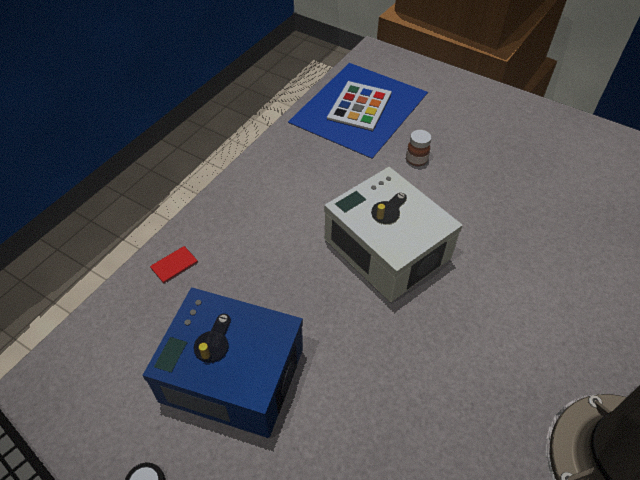

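```bash
python3 -m jog '[{"wz":0.085,"x":-0.05,"y":-0.006,"fingers":155},{"wz":0.085,"x":-0.05,"y":-0.006,"fingers":155},{"wz":0.085,"x":-0.05,"y":-0.006,"fingers":155},{"wz":0.085,"x":-0.05,"y":-0.006,"fingers":155},{"wz":0.085,"x":-0.05,"y":-0.006,"fingers":155},{"wz":0.085,"x":-0.05,"y":-0.006,"fingers":155},{"wz":0.085,"x":-0.05,"y":-0.006,"fingers":155},{"wz":0.085,"x":-0.05,"y":-0.006,"fingers":155}]'; python3 -c "
from station import sensors
print(sensors.sense()['qpos'])"
```

```text
[-1.35809992  0.47711525  0.02240966  1.55556026 -0.01147146  1.10931846
 -0.08311026]invalid input at $[0]: expected keys wx, wy, wz, x, y, z, fingers
```

All seven keys are needed.

```bash
python3 -m jog '[{"wx":0,"wy":0,"wz":0.085,"x":-0.05,"y":-0.006,"z":0,"fingers":155},{"wx":0,"wy":0,"wz":0.085,"x":-0.05,"y":-0.006,"z":0,"fingers":155},{"wx":0,"wy":0,"wz":0.085,"x":-0.05,"y":-0.006,"z":0,"fingers":155},{"wx":0,"wy":0,"wz":0.085,"x":-0.05,"y":-0.006,"z":0,"fingers":155},{"wx":0,"wy":0,"wz":0.085,"x":-0.05,"y":-0.006,"z":0,"fingers":155},{"wx":0,"wy":0,"wz":0.085,"x":-0.05,"y":-0.006,"z":0,"fingers":155},{"wx":0,"wy":0,"wz":0.085,"x":-0.05,"y":-0.006,"z":0,"fingers":155},{"wx":0,"wy":0,"wz":0.085,"x":-0.05,"y":-0.006,"z":0,"fingers":155}]'; python3 -c "
from station import sensors
print(sensors.sense()['qpos'])"
```

```text
clock: 1.4
eef_pos: [0.5063, 0.3734, 0.2228]
ee_rot: [0.481, 0.877, 0.0, 0.0]
contact_force: [0.4, 0.6, -0.7]
opening: 0.0344
grip_force: 0.0
[-0.9307262   0.40728742  0.26268537  1.68583888 -0.11797513  1.06349228
 -0.06401892]
```

```bash
python3 -m jog '[{"wx":0,"wy":0,"wz":0.085,"x":-0.05,"y":-0.006,"z":0,"fingers":155},{"wx":0,"wy":0,"wz":0.085,"x":-0.05,"y":-0.006,"z":0,"fingers":155},{"wx":0,"wy":0,"wz":0.085,"x":-0.05,"y":-0.006,"z":0,"fingers":155},{"wx":0,"wy":0,"wz":0.085,"x":-0.05,"y":-0.006,"z":0,"fingers":155},{"wx":0,"wy":0,"wz":0.085,"x":-0.05,"y":-0.006,"z":0,"fingers":155},{"wx":0,"wy":0,"wz":0.085,"x":-0.05,"y":-0.006,"z":0,"fingers":155},{"wx":0,"wy":0,"wz":0.085,"x":-0.05,"y":-0.006,"z":0,"fingers":155},{"wx":0,"wy":0,"wz":0,"x":-0.03,"y":0,"z":0,"fingers":155}]'
cat > go.py <<'E'
import sys, numpy as np
from scipy.spatial.transform import Rotation as Ro
from station import sensors
# target x y z, yaw of tool y (deg)
def delta(t,yaw):
    s=sensors.sense(); R=Ro.from_quat(s['ee_rot']).as_matrix()
    ty=R[:,1]; cur=np.arctan2(ty[1],ty[0])
    print("yaw",np.degrees(cur).round(1),"wz",-((np.radians(yaw)-cur+np.pi)%(2*np.pi)-np.pi),"shift tool",(R.T@(np.array(t)-s['eef_pos'])).round(4),"q",np.round(s['qpos'],2))
if __name__=="__main__":
    a=list(map(float,sys.argv[1:])); delta(a[:3],a[3])
E
python3 go.py 0.5375 -0.1555 0.21 -5
python3 - <<'E'
from station import eyes
from h import *
p=eyes.camera("wrist"); look(p); cv2.imwrite("pics/c.png",p["pixels"][:,:,::-1])
E
```

```text
clock: 2.4
eef_pos: [0.5717, 0.0008, 0.223]
ee_rot: [0.717, 0.697, -0.0, 0.0]
contact_force: [0.6, -1.0, 0.6]
opening: 0.0344
grip_force: 0.0
yaw -1.7 wz 0.058333544239902224 shift tool [-0.1572 -0.0297  0.013 ] q [-0.51  0.33  0.51  1.83 -0.19  1.02  0.04]
yellow [285. 426.] 235 mid [ 0.5362 -0.1529  0.1423] max [ 0.5427 -0.1458  0.1487] min [ 0.5297 -0.16    0.136 ]
black [280. 439.] 751 min [ 0.5118 -0.2216  0.1151] max [ 0.5401 -0.1665  0.1188]
black [303. 424.] 188 min [ 0.5411 -0.1964  0.1156] max [ 0.5592 -0.1677  0.1188]
```

View pics/c.png

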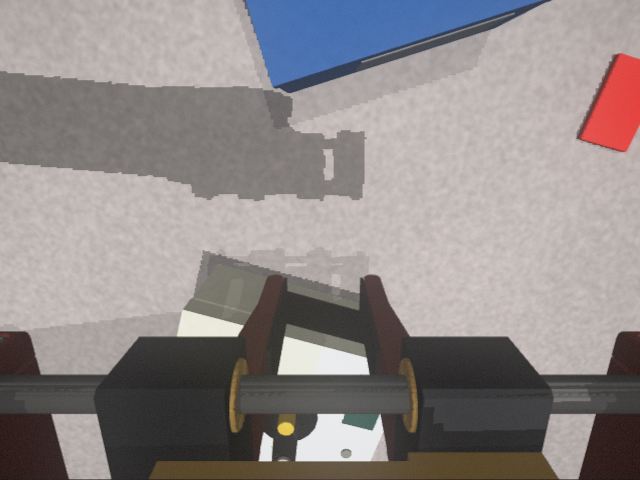

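The wrist view shows the yellow post top at (285,428), seen between the fingers and ahead of the tool. That agrees with the post at (0.537,-0.155). Next I'll go above it.

```bash
python3 -m jog '[{"wx":0,"wy":0,"wz":0.03,"x":-0.04,"y":-0.01,"z":0,"fingers":155},{"wx":0,"wy":0,"wz":0.03,"x":-0.04,"y":-0.01,"z":0,"fingers":155},{"wx":0,"wy":0,"wz":0,"x":-0.04,"y":-0.006,"z":0,"fingers":155},{"wx":0,"wy":0,"wz":0,"x":-0.035,"y":0,"z":0,"fingers":155},{"wx":0,"wy":0,"wz":0,"x":0,"y":0,"z":0,"fingers":155},{"wx":0,"wy":0,"wz":0,"x":0,"y":0,"z":0,"fingers":155}]'
python3 go.py 0.537 -0.155 0.125 -5
python3 - <<'E'
from station import eyes
from h import *
for c in ["scene","side","wrist"]:
    p=eyes.camera(c); print(c);look(p)
E
```

```text
clock: 3.2
eef_pos: [0.5369, -0.1482, 0.2226]
ee_rot: [0.736, 0.677, 0.0, -0.0]
contact_force: [0.0, 0.3, -0.6]
opening: 0.0342
grip_force: 0.0
yaw -4.8 wz 0.0033021397812547093 shift tool [-0.0068  0.0007  0.0976] q [-0.3   0.31  0.57  1.87 -0.2   1.01  0.27]
scene
yellow [450. 214.] 92 mid [0.6269 0.2398 0.1329] max [0.6331 0.2466 0.1476] min [0.6206 0.2329 0.1181]
yellow [230. 256.] 97 mid [ 0.5392 -0.1566  0.1331] max [ 0.5452 -0.1507  0.1481] min [ 0.5332 -0.1626  0.1181]
black [75. 12.] 188 min [-0.6139 -0.3706  0.1131] max [-0.5991 -0.1979  0.1225]
black [15. 20.] 104 min [-0.7158 -0.5068  0.1132] max [-0.6157 -0.427   0.1225]
black [237.  95.] 78 min [ 0.0353 -0.0098  0.1131] max [0.0723 0.0553 0.1222]
black [438. 228.] 547 min [0.6051 0.1651 0.1132] max [0.6575 0.2484 0.1195]
black [215. 267.] 631 min [ 0.5099 -0.2328  0.113 ] max [ 0.5624 -0.1488  0.1191]
side
yellow [380. 211.] 85 mid [ 0.5367 -0.154   0.1331] max [ 0.5433 -0.1466  0.1478] min [ 0.5301 -0.1614  0.1184]
yellow [203. 348.] 75 mid [0.6252 0.2431 0.1348] max [0.6317 0.2499 0.148 ] min [0.6187 0.2364 0.1215]
black [389. 209.] 464 min [ 0.5081 -0.2289  0.113 ] max [ 0.5598 -0.1446  0.12  ]
black [214. 340.] 846 min [0.6037 0.1673 0.113 ] max [0.6562 0.252  0.1225]
black [621. 449.] 241 min [ 0.0139 -0.0135  0.113 ] max [0.0686 0.0673 0.1225]
wrist
yellow [324. 253.] 276 mid [ 0.5359 -0.1541  0.1468] max [ 0.5422 -0.1473  0.1484] min [ 0.5297 -0.1608  0.1452]
black [311. 239.] 96 min [ 0.5207 -0.161   0.116 ] max [ 0.5351 -0.1458  0.1187]
black [339. 240.] 175 min [ 0.538  -0.163   0.1146] max [ 0.5554 -0.146   0.1186]
```

```bash
python3 -m jog '[{"wx":0,"wy":0,"wz":0,"x":-0.0065,"y":0.0005,"z":0.03,"fingers":155},{"wx":0,"wy":0,"wz":0,"x":0,"y":0,"z":0.03,"fingers":155},{"wx":0,"wy":0,"wz":0,"x":0,"y":0,"z":0.02,"fingers":155},{"wx":0,"wy":0,"wz":0,"x":0,"y":0,"z":0.015,"fingers":155},{"wx":0,"wy":0,"wz":0,"x":0,"y":0,"z":0,"fingers":155},{"wx":0,"wy":0,"wz":0,"x":0,"y":0,"z":0,"fingers":155}]'
python3 - <<'E'
import numpy as np
from go import delta
P=np.array([.532,-.2225])
for a in range(0,111,10):
    th=np.radians(86+a); x=P+.068*np.array([np.cos(th),np.sin(th)])
    if a%50==0: delta([*x,.127],-4+a)
E
```

```text
clock: 4.1
eef_pos: [0.5371, -0.1559, 0.1283]
ee_rot: [0.736, 0.676, 0.0, 0.0]
contact_force: [0.5, -0.5, 0.2]
opening: 0.0346
grip_force: 0.0
yaw -4.9 wz -0.014987228812453957 shift tool [ 0.0012 -0.0005  0.0013] q [-0.24  0.44  0.52  1.95 -0.29  0.83  0.36]
yaw -4.9 wz -0.8876518548096186 shift tool [-0.0238 -0.0522  0.0013] q [-0.24  0.44  0.52  1.95 -0.29  0.83  0.36]
yaw -4.9 wz -1.7603164808067833 shift tool [-0.0796 -0.0662  0.0013] q [-0.24  0.44  0.52  1.95 -0.29  0.83  0.36]
```

```bash
python3 -m jog '[{"wx":0,"wy":0,"wz":-0.1,"x":0,"y":-0.0068,"z":0,"fingers":155},{"wx":0,"wy":0,"wz":-0.1,"x":0,"y":-0.0068,"z":0,"fingers":155},{"wx":0,"wy":0,"wz":-0.1,"x":0,"y":-0.0068,"z":0,"fingers":155},{"wx":0,"wy":0,"wz":-0.1,"x":0,"y":-0.0068,"z":0,"fingers":155},{"wx":0,"wy":0,"wz":-0.1,"x":0,"y":-0.0068,"z":0,"fingers":155},{"wx":0,"wy":0,"wz":-0.1,"x":0,"y":-0.0068,"z":0,"fingers":155},{"wx":0,"wy":0,"wz":-0.1,"x":0,"y":-0.0068,"z":0,"fingers":155},{"wx":0,"wy":0,"wz":0,"x":0,"y":0,"z":0,"fingers":155}]'
python3 - <<'E'
import numpy as np
from station import sensors
from go import delta
s=sensors.sense();P=np.array([.532,-.2225]); d=s['eef_pos'][:2]-P
print(np.hypot(*d),np.degrees(np.arctan2(d[1],d[0]))); delta(s['eef_pos'],0)
E
```

```text
clock: 5.1
eef_pos: [0.4914, -0.1662, 0.1286]
ee_rot: [0.461, 0.888, 0.0, 0.001]
contact_force: [-0.2, -0.4, 0.7]
opening: 0.0348
grip_force: 0.0
0.06942520017566851 125.81037949743603
yaw 35.2 wz 0.6135085175507697 shift tool [0. 0. 0.] q [-0.09  0.35  0.36  2.04 -0.18  0.78  0.99]
```

```bash
python3 -m jog '[{"wx":0,"wy":0,"wz":-0.1,"x":-0.0005,"y":-0.0068,"z":0,"fingers":155},{"wx":0,"wy":0,"wz":-0.1,"x":-0.0005,"y":-0.0068,"z":0,"fingers":155},{"wx":0,"wy":0,"wz":-0.1,"x":0,"y":-0.0068,"z":0,"fingers":155},{"wx":0,"wy":0,"wz":-0.1,"x":0,"y":-0.0068,"z":0,"fingers":155},{"wx":0,"wy":0,"wz":-0.1,"x":0,"y":-0.0068,"z":0,"fingers":155},{"wx":0,"wy":0,"wz":-0.1,"x":0,"y":-0.0068,"z":0,"fingers":155},{"wx":0,"wy":0,"wz":-0.1,"x":0,"y":-0.0068,"z":0,"fingers":155},{"wx":0,"wy":0,"wz":0,"x":0,"y":0,"z":0,"fingers":155}]'
python3 - <<'E'
import numpy as np
from station import sensors,eyes
from go import delta
from h import *
s=sensors.sense();P=np.array([.532,-.2225]); d=s['eef_pos'][:2]-P
print(np.hypot(*d),np.degrees(np.arctan2(d[1],d[0]))); delta(s['eef_pos'],0)
p=eyes.camera("scene"); look(p); cv2.imwrite("pics/d.png",cv2.resize(p["pixels"][150:390,100:420,::-1],(640,480)))
E
```

```text
clock: 6.1
eef_pos: [0.4634, -0.2041, 0.1281]
ee_rot: [0.129, 0.992, -0.0, 0.0]
contact_force: [-0.4, -0.9, 1.1]
opening: 0.0343
grip_force: 0.0
0.07100449277138857 164.97617893620273
yaw 75.1 wz 1.311571446044761 shift tool [0. 0. 0.] q [ 0.11  0.32  0.22  2.06 -0.1   0.77  1.7 ]
yellow [450. 214.] 91 mid [0.6275 0.2395 0.1335] max [0.6338 0.2463 0.1489] min [0.6213 0.2328 0.1181]
yellow [196. 235.] 85 mid [ 0.4684 -0.1968  0.133 ] max [ 0.4742 -0.1916  0.1475] min [ 0.4626 -0.202   0.1185]
black [16. 19.] 117 min [-0.7749 -0.5068  0.113 ] max [-0.6168 -0.4267  0.1223]
black [57. 15.] 66 min [-0.6143 -0.37    0.113 ] max [-0.5981 -0.315   0.1223]
black [228.  97.] 142 min [ 0.0372 -0.0513  0.1131] max [0.0711 0.0546 0.1224]
black [438. 228.] 550 min [0.6061 0.1648 0.113 ] max [0.6573 0.249  0.1194]
black [197. 253.] 614 min [ 0.457  -0.2327  0.1131] max [ 0.5404 -0.177   0.1192]
```

View pics/d.png

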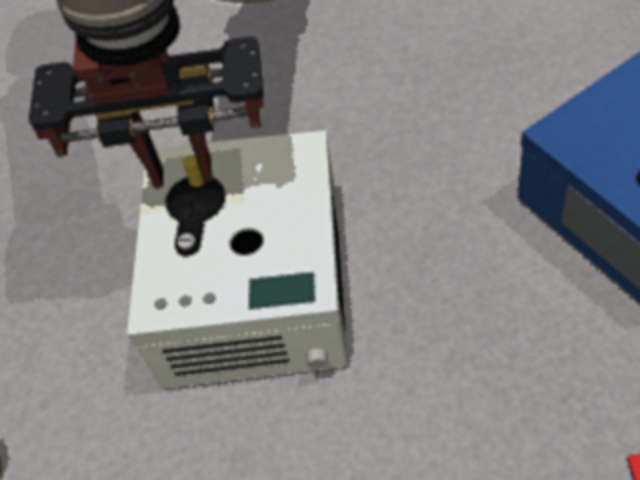

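The cover has swung about 72°. The port at crop (247,242) is clear, and the post at (195,170) sits between the fingers. I'll push about 12° more, then back off and lift.

```bash
python3 -m jog '[{"wx":0,"wy":0,"wz":-0.1,"x":-0.001,"y":-0.007,"z":0,"fingers":155},{"wx":0,"wy":0,"wz":-0.1,"x":-0.001,"y":-0.007,"z":0,"fingers":155},{"wx":0,"wy":0,"wz":0,"x":0,"y":0,"z":0,"fingers":155},{"wx":0,"wy":0,"wz":0,"x":0,"y":0.009,"z":0,"fingers":155},{"wx":0,"wy":0,"wz":0,"x":0,"y":0,"z":0,"fingers":155},{"wx":0,"wy":0,"wz":0,"x":0,"y":0,"z":-0.03,"fingers":155},{"wx":0,"wy":0,"wz":0,"x":0,"y":0,"z":-0.05,"fingers":155},{"wx":0,"wy":0,"wz":0,"x":0,"y":0,"z":-0.04,"fingers":155}]'
python3 -m jog '[{"wx":0,"wy":0,"wz":0,"x":0,"y":0,"z":0,"fingers":155},{"wx":0,"wy":0,"wz":0,"x":0,"y":0,"z":0,"fingers":155}]'
python3 - <<'E'
from station import eyes
from h import *
p=eyes.camera("scene"); w=look(p); print("port",w[271,223]); cv2.imwrite("pics/e.png",cv2.resize(p["pixels"][150:390,100:420,::-1],(640,480)))
E
```

```text
clock: 7.15
eef_pos: [0.463, -0.2086, 0.2495]
ee_rot: [0.028, 1.0, -0.0, 0.001]
contact_force: [0.4, -1.6, -0.8]
opening: 0.0345
grip_force: 0.0
clock: 7.4
eef_pos: [0.4624, -0.2084, 0.247]
ee_rot: [0.028, 1.0, 0.0, -0.0]
contact_force: [0.1, 0.3, -0.2]
opening: 0.0342
grip_force: 0.0
yellow [450. 214.] 91 mid [0.6272 0.2398 0.1332] max [0.6333 0.2468 0.1479] min [0.6211 0.2328 0.1184]
yellow [188. 236.] 88 mid [ 0.4643 -0.2092  0.1331] max [ 0.471  -0.2034  0.1476] min [ 0.4576 -0.215   0.1185]
black [14. 21.] 102 min [-0.658  -0.5071  0.113 ] max [-0.6169 -0.428   0.1224]
black [228.  97.] 144 min [ 0.0336 -0.054   0.113 ] max [0.0714 0.0579 0.1225]
black [438. 228.] 554 min [0.6059 0.1651 0.1131] max [0.658  0.2491 0.1192]
black [192. 254.] 614 min [ 0.4541 -0.2379  0.1131] max [ 0.54   -0.1876  0.1193]
port [ 0.54290422 -0.17604294  0.1043443 ]
```

View pics/e.png

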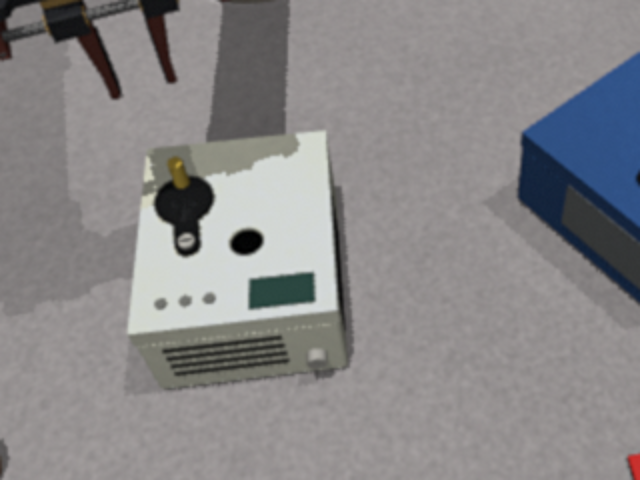

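The cover now points about 91° away from the port (port at crop (247,242), post at (178,165)). The gripper is clear and the blue cover hasn't moved.

```bash
python3 -c "
from station import manip
print(manip.finish_job())"
```

```text
the job is handed in; nothing more can be done
None
```

I swung the white spectrophotometer's cover about 90° anticlockwise, clear of the port, and let go of it; the blue gloss meter's cover stayed shut, and I handed the job in at about 7.5 s.

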